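# Sort the ratchet clamps in the fume hood

## Task

Sort the four steel ratchet clamps on the fume hood bench: those whose jaws are ratcheted shut go in the tray with the loop handles, those standing open go in the plain tray. Lay each one down flat on the tray floor, none on top of another and none dropped or squeezed shut. Do not knock the scaffold rod that runs above two of them, and leave everything else where it is.

Things in the scene. Friction and masses are not known exactly. Their poses are not given: they have to be found in the camera images.
- clamp_a_pivot (a point): ratchet clamp like steel forceps, lying flat, 118 mm long, 80 g: two crossing bars 8 mm high and a hinge block 26 (x) x 16 (y) x 18 mm high to grip across y, above the bars. Point: block centre, 9 mm up; x to the jaw tips (45 mm), rings to -x (73 mm), z up. SHUT: jaws together, rings side by side, all within 23 mm of the x axis; it is locked.
- clamp_b_pivot (a point): ratchet clamp like steel forceps, lying flat, 118 mm long, 80 g: two crossing bars 8 mm high and a hinge block 26 (x) x 16 (y) x 18 mm high to grip across y, above the bars. Point: block centre, 9 mm up; x to the jaw tips (45 mm), rings to -x (73 mm), z up. SHUT: jaws together, rings side by side, all within 23 mm of the x axis; it is locked.
- clamp_c_pivot (a point): ratchet clamp like steel forceps, lying flat, 118 mm long, 80 g: two crossing bars 8 mm high and a hinge block 26 (x) x 16 (y) x 18 mm high to grip across y, above the bars. Point: block centre, 9 mm up; x to the jaw tips (45 mm), rings to -x (73 mm), z up. OPEN: jaws in a V, rings spread. Fixed half: jaw at +y, ring at -y, within 23 mm of the x axis; other half: see the joint.
- clamp_c_jaw (a joint): hinge of the swinging half of clamp_c, rad: 0 shut, 0.34 to 0.46 open as found; that angle turns its jaw (45 mm out) to -y and its ring (centre 62 mm back, 12 mm to +y at 0, radius 11 mm) further to +y. Light friction, 0.03 N m: it stays as it is unless pushed; pressing the rings or jaws together shuts it.
- clamp_d_pivot (a point): ratchet clamp like steel forceps, lying flat, 118 mm long, 80 g: two crossing bars 8 mm high and a hinge block 26 (x) x 16 (y) x 18 mm high to grip across y, above the bars. Point: block centre, 9 mm up; x to the jaw tips (45 mm), rings to -x (73 mm), z up. OPEN: jaws in a V, rings spread. Fixed half: jaw at +y, ring at -y, within 23 mm of the x axis; other half: see the joint.
- clamp_d_jaw (a joint): hinge of the swinging half of clamp_d, rad: 0 shut, 0.34 to 0.46 open as found; that angle turns its jaw (45 mm out) to -y and its ring (centre 62 mm back, 12 mm to +y at 0, radius 11 mm) further to +y. Light friction, 0.03 N m: it stays as it is unless pushed; pressing the rings or jaws together shuts it.
- tray_handled: a shallow bare-metal tray fixed on the bench, 176 mm along its x and 196 mm along its y, walls and floor 3 mm thick, rim 14 mm above the bench. Origin at the centre of its underside. This one has an upright steel loop handle, 66 mm long, 37 mm above the bench, on each of its two ends (+y and -y): it is for the shut clamps.
- tray_plain: a shallow bare-metal tray fixed on the bench, 176 mm along its x and 196 mm along its y, walls and floor 3 mm thick, rim 14 mm above the bench. Origin at the centre of its underside. This one has no handles: it is for the open clamps.
- frame: a fixed scaffold: a steel rod 12 mm thick along its y axis, 540 mm long, its axis 145 mm above the bench, on two posts 12 mm thick and 180 mm high with 44 mm feet, 260 mm to either side (y). Origin on the bench below the middle of the rod. Two clamps lie under it, block centres 12 to 35 mm on the robot side of it.
- spatula: slim steel spatula, 160 mm long, 9 mm wide, 3 mm thick, lying flat in the gap between the two front clamps, loose; to be left where it is. Origin at its underside.
- weigh_pot: small white plastic pot, 36 mm across, 45 mm high, between the clamps under the rod, loose; to be left where it is. Origin at its underside.
- jar: white plastic jar with lid, 80 mm across, 125 mm high, behind one tray, loose; to be left where it is. Origin at its underside.
- amber: amber glass bottle, 72 mm across, 150 mm high, behind the other tray, loose; to be left where it is. Origin at its underside.
- flask: conical glass flask, 82 mm across, 118 mm high, behind the rod, loose; to be left where it is. Origin at its underside.
- bulb: terracotta-coloured rubber bulb standing up, 52 mm across, 85 mm high, behind the rod, loose; to be left where it is. Origin at its underside.
- lid: white upturned jar lid, 52 mm across, 16 mm high, behind the rod, loose; to be left where it is. Origin at its underside.
Things that resemble listed ones, but are neither listed nor needed, are in the scene too. Leave any purple or turquoise look-alike of the part that bears clamp_c_pivot alone.

How it is judged:
By the outcome, as a careful person would: the job done as asked, in the order asked, and still so for the second after the job is handed in, with the robot touching nothing.
It also fails if it takes over 72 s, if anything falls off the work surface, if the arm or the gripper's body presses on something with over 40 N, if the wrist force passes 120 N, or if a joint passes its speed limit or range.

## Robot

A 6-joint arm with a two-finger parallel gripper is mounted at the origin on the work surface. World frame = base frame: x ahead of the robot, y to its left, z up, the work surface at z = 0. Lengths are in m, angles in rad, forces in N, time in s.
With the tool pointing down it reaches from about 0.375 to 0.975 m from the base axis. Payload 3.8 kg.
Tool frame: the origin (TCP) lies at the very end of the fingers, on their centre line; the grasp point (between the pads) lies 19 mm behind it; z points along the fingers, y is the direction in which the jaws open and shut (so a half turn about z gives the same grasp; the last joint's range is limited). The gripper opens to 85 mm and grips with 20 to 120 N. Pads are 22 mm wide; open, the fingers measure 114 mm over their backs; the gripper's body (76 mm by 85 mm) begins 54 mm behind the grasp point. The pads swing forward as they close: fully open they stand 13 mm farther back than shut.
Start: joints at [-1.376, 0.264, 1.604, -0, 1.274, -0.037], TCP at [0.155, -0.657, 0.211] pointing down, gripper open.
Joint ranges: [-2.63, 2.63], [-0.94, 2.18], [0.31, 2.57], [-1.31, 4.45], [0, 2.66], [-2.55, 2.55]. Speed limits (rad/s): [2.57, 2.57, 3.14, 3.14, 3.14, 3.14].

## Interface

Orientations are given as a rotation vector (axis times angle).
In Python, from workcell import status, read_camera, camera_info, order gives the robot as it stands.
- The arm moves only by the tool move_arm, never from a script. Its argument "deltas" is a list of rows, each a list of 3 entries, a list of its own where there are three numbers: the turn, a rotation vector about the world's x, y, z as a fraction of full scale, then the shift along the world's x, y, z as a fraction of full scale, then the closure, from -1 (fully open) to 1 (shut), so that 0 is half open. A call has 1 to 20 rows; each row is the pose to reach, as a shift and turn from the pose commanded when the call began; what a row does not reach only later rows make up. Full scale, the value 1, is 0.1 m for a shift and pi/2 rad for a turn. A row lasts 1/8 s, in which the tool goes at most 62.5 mm and 10.7 degrees, less where a joint would pass 70% of its speed; a pose out of reach is approached as far as the arm can. A call with a number of a shift or a turn outside -1 to 1 is refused whole. A call with a gripper value outside its range is refused whole. The fingers move at their own pace and stop on an object; "grip_force" is the grip in N (left out, the last holds). Time passes only in rows, so rows that repeat a pose let the fingers close. It gives the time, the measured TCP pose, the force and the opening at its end, in the units of the state.
- status.read_state(): the state, without advancing time (a new reading comes with each control period).
- read_camera(name): name is "side" or "top"; returns (picture, depth): 384x512x3 uint8, red, green, blue; 384x512 float32, m along the optical axis (not along the pixel's ray), 0 where there is no reading.
- camera_info(name): a dict with "K" (3x3 intrinsics, pixels), "D" ([k1, k2, p1, p2, k3] as OpenCV has them; the pictures are not rectified), "R" (3x3) and "t" (3): a world point X has camera coordinates R X + t. Camera axes: x right, y down, z forward; pixel columns grow to the right and rows downward; lengths in m; the calibration is good to about 2 mm. A picture is of the moment at which its call begins. camera_info takes no time and is no camera call.
- order.finish_job(): hands the job in, once; it reports no verdict.
The state is a dict: "time": time; "q": joint angles; "joint_vel": joint speeds; "joint_torque": joint torques, N m; "tool_pos": TCP position; "tcp_rot": TCP orientation; "wrist_force": force on the tool from outside, world axes, zero at the start; "torque": the same for the moment, N m; "width": opening from 0.0 (shut) to 1.0 (fully open).
Only numpy, scipy, OpenCV 4.12 (cv2) and the standard library are available. Lean on these libraries where they do the work, as an engineer would, in place of code of your own. Each camera call takes 0.05 s, during which the arm holds its last target. There are 200 camera calls.

## Working session

There is one attempt and no reset: what is moved stays moved. The work goes in short steps, Python scripts to look and compute and a tool call to move; the robot and the scene stay as the last step left them, time stands still between calls to the robot, and variables do not carry over. Pictures are saved under pics/ and viewed, about 8 in all and at most 12, crops included, and the job is handed in when it is done.

Besides the shell and the picture viewer there is one more tool, called after ">>>" as name(argument=value, ...) on one line, values as JSON. move_arm: Moves the arm, as the interface text tells. Its arguments: {"type":"object","properties":{"deltas":{"type":"array","items":{"type":"array"}},"grip_force":{"type":"number"}},"required":["deltas"]}

```bash
mkdir -p pics; ls; cat > h.py <<'E'
import numpy as np,cv2
from workcell import status, read_camera, camera_info, order
def cam(n):
    p,d=read_camera(n); return p,d,camera_info(n)
def px2w(ci,u,v,z=None,depth=None):
    K,D,R,t=[np.array(ci[k],float) for k in("K","D","R","t")]
    p=cv2.undistortPoints(np.array([[[u,v]]],float),K,D)[0,0]; r=np.array([p[0],p[1],1.])
    c=-R.T@t; w=R.T@r
    s=depth if depth is not None else (z-c[2])/w[2]
    return c+s*w
def w2px(ci,P):
    K,D,R,t=[np.array(ci[k],float) for k in("K","D","R","t")]
    return cv2.projectPoints(np.array(P,float).reshape(-1,1,3),cv2.Rodrigues(R)[0],t,K,D)[0][:,0]
E
python3 - <<'E'
from h import *
for n in("top","side"):
    p,d,c=cam(n); np.savez(n,p=p,d=d); cv2.imwrite(f"pics/{n}0.png",cv2.resize(p[:,:,::-1],(800,600),interpolation=cv2.INTER_CUBIC))
    R=np.array(c["R"]);print(n,-R.T@np.array(c["t"]),R.round(2).tolist(),np.array(c["K"])[0,0])
print(status.read_state())
E
```

```text
pics
top [ 0.29590365 -0.03748054  1.27641853] [[-0.02, -1.0, -0.01], [-0.98, 0.02, -0.18], [0.18, 0.0, -0.98]] 456.15858823930233
side [-0.09275873  1.02049799  0.72984017] [[-0.88, -0.47, -0.02], [-0.21, 0.43, -0.88], [0.42, -0.77, -0.48]] 438.5105827504006
{'time': 0.1, 'q': array([-1.37591985e+00,  2.64689671e-01,  1.60525330e+00, -8.41632637e-06,
        1.27371563e+00, -3.69450740e-02]), 'joint_vel': array([ 0.00066336, -0.00104881, -0.00469043,  0.00191264, -0.00078898,
        0.00053173]), 'joint_torque': array([-3.87832652e-04, -5.16707826e+01, -3.68590379e+01,  1.34699701e-05,
        6.24805049e-03, -9.58529597e-06]), 'tool_pos': array([ 0.15490898, -0.65625002,  0.20987002]), 'tcp_rot': array([-3.11846662e+00, -3.63095329e-01,  2.68413420e-04]), 'wrist_force': array([0.38662973, 0.37232438, 0.42397141]), 'torque': array([-0.02940367, -0.03046682,  0.044279  ]), 'width': 0.9999236970188815}
```

View pics/top0.png

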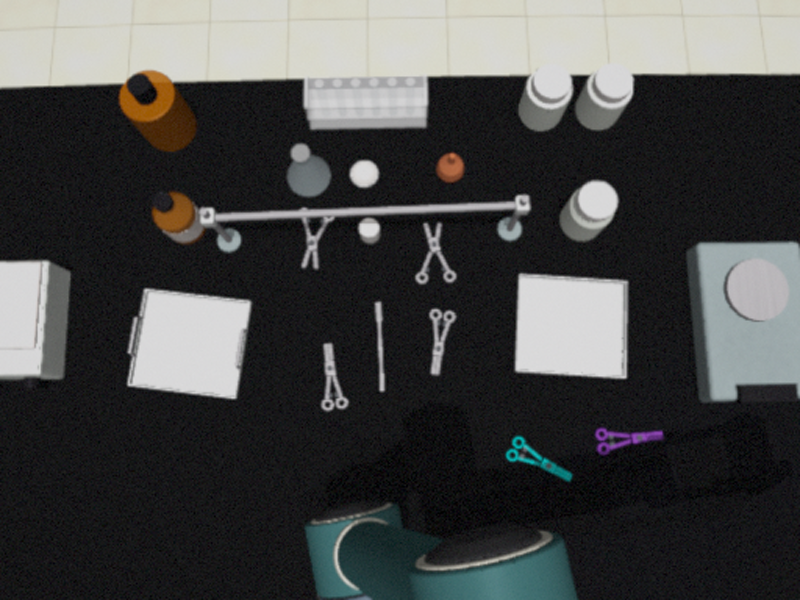

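View pics/side0.png

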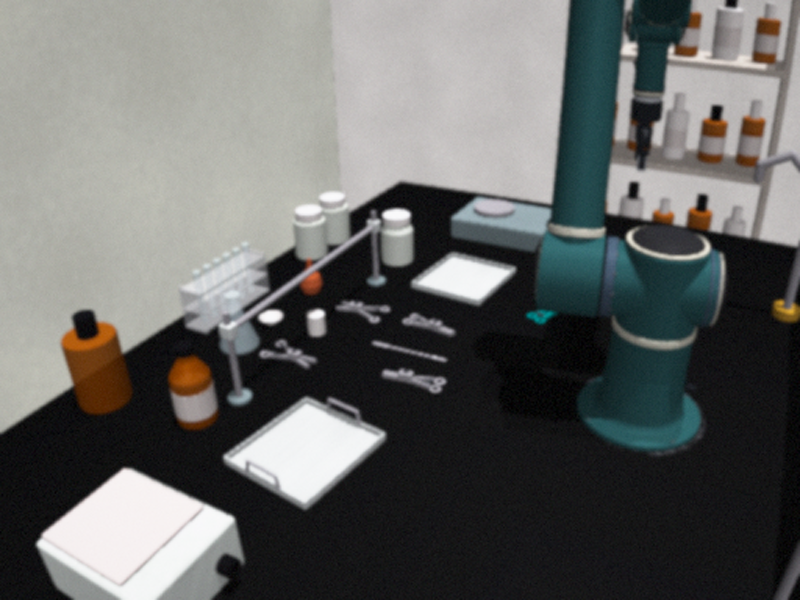

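Up in the top picture is +x and left is +y. The candidates are the four grey steel clamps at (333,378), (440,342), (315,240) and (435,250). The front two look shut. The rear two, under the rod, are open Vs. Two look-alikes are to be left alone: turquoise (540,458) and purple (630,440). The handled tray is at (190,343) and the plain one at (572,325).

```bash
cat >> h.py <<'E'
def ortho(p,ci,x0,x1,y0,y1,s,z=0.008):
    # s px per m ; row0 = x1 (up=+x), col0 = y1 (left=+y)
    H,W=int((x1-x0)*s),int((y1-y0)*s)
    rr,cc=np.mgrid[0:H,0:W]
    P=np.stack([x1-rr/s,y1-cc/s,np.full(rr.shape,z)],-1)
    m=w2px(ci,P).reshape(H,W,2).astype(np.float32)
    return cv2.remap(p,m[...,0],m[...,1],cv2.INTER_CUBIC)
def grid(o,x0,x1,y0,y1,s,st=0.05):
    o=np.ascontiguousarray(o[:,:,::-1])
    for x in np.arange(np.ceil(x0/st)*st,x1,st):
        r=int((x1-x)*s);cv2.line(o,(0,r),(o.shape[1],r),(0,90,0),1);cv2.putText(o,f"{x:.2f}",(0,r-2),0,.4,(0,255,255),1)
    for y in np.arange(np.ceil(y0/st)*st,y1,st):
        c=int((y1-y)*s);cv2.line(o,(c,0),(c,o.shape[0]),(0,90,0),1);cv2.putText(o,f"{y:.2f}",(c+1,10),0,.4,(0,255,255),1)
    return o
E
python3 - <<'E'
from h import *
p=np.load("top.npz")["p"];c=camera_info("top")
a=(0.36,0.76,-0.20,0.20);
cv2.imwrite("pics/o1.png",cv2.hconcat([grid(ortho(p,c,0.37,0.76,-0.19,0.19,1500),0.37,0.76,-0.19,0.19,1500)]))
# trays: bright blobs -> min area rect in world (rim z=.014)
g=p.min(2)
for u,v in((190,343),(572,325)):
    _,l=cv2.connectedComponents((g>140).astype(np.uint8)); m=l==l[int(v*.64),int(u*.64)]
    rr,cc=np.nonzero(m)
    W=np.array([px2w(c,a,b,z=.008)[:2] for a,b in zip(cc,rr)])
    print(m.sum(),cv2.minAreaRect((W*1000).astype(np.float32)))
p2=np.load("side.npz")["p"];c2=camera_info("side")
cv2.imwrite("pics/o2.png",grid(ortho(p2,c2,0.37,0.76,-0.19,0.19,1500),0.37,0.76,-0.19,0.19,1500))
for nm,u,v in (("rodL",208,215),("rodR",522,203)): print(nm,px2w(c,u*.64,v*.64,z=.18))
for nm,u,v in (("footL",229,240),("footR",510,229)): print(nm,px2w(c,u*.64,v*.64,z=.0))
E
```

```text
4257 ((462.1367492675781, 347.506103515625), (198.33241271972656, 178.0049591064453), 82.61279296875)
4369 ((482.57672119140625, -342.0987243652344), (197.73297119140625, 178.0033416748047), 85.27710723876953)
rodL [0.64531236 0.27221773 0.18      ]
rodR [ 0.65654935 -0.23362767  0.18      ]
footL [0.65336544 0.28181004 0.        ]
footR [ 0.66557316 -0.24100081  0.        ]
```

View pics/o1.png

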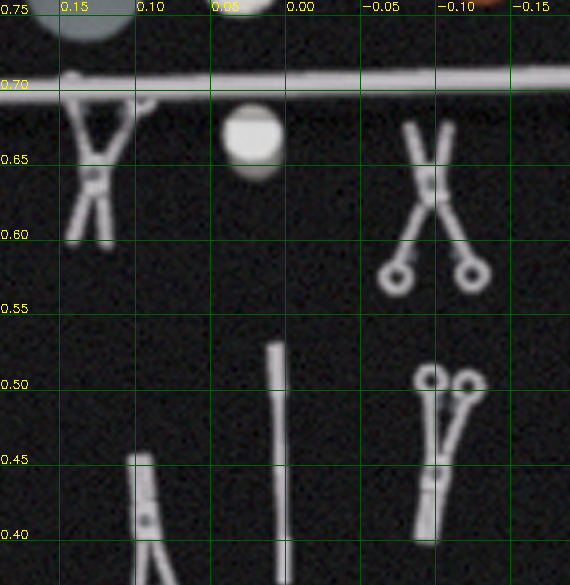

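View pics/o2.png

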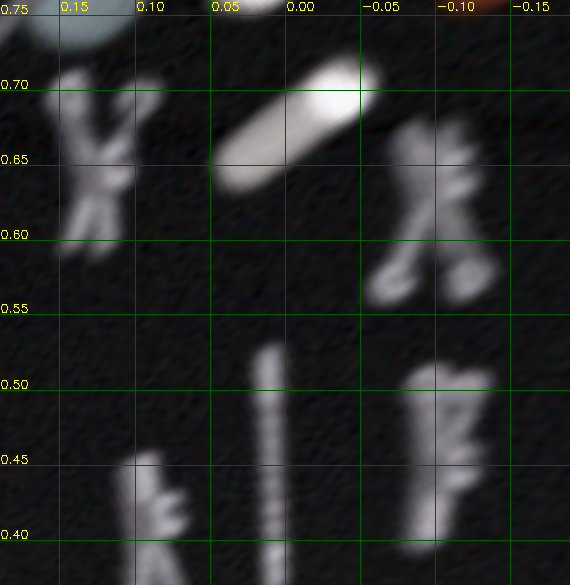

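The close orthographic crop (1500 px/m) confirms the choice. The front clamps A (145,520) and B (436,475) have their jaws together, so they are shut. The rear clamps C (94,178) and D (432,185) are Vs. Next I fit a model to each one for pose and angle.

```bash
cat > fit.py <<'E'
from h import *
from scipy.optimize import differential_evolution as DE
L=lambda a,b,n=25:np.linspace(a,b,n)
def half(s,th):   # s=+1 fixed: jaw +y, ring -y
    ring=np.array([-62,-12*s]); n=ring/np.hypot(*ring)
    e=ring-n*11
    bar=L(np.zeros(2),e); jaw=L(np.zeros(2),np.array([45,4.*s]))
    t=np.linspace(0,6.28,24); rg=ring+9*np.c_[np.cos(t),np.sin(t)]
    P=np.vstack([bar,jaw,rg]); c,q=np.cos(th),np.sin(th)
    return P@np.array([[c,q],[-q,c]]).T if s<0 else P
def mask(v,ci,shape,box,k=8):
    x,y,f,th=v; M=np.zeros(shape,np.float32)
    c,q=np.cos(f),np.sin(f)
    P=np.vstack([half(1,0),half(-1,th)])/1000
    W=P@np.array([[c,q],[-q,c]])+[x,y]
    u=w2px(ci,np.c_[W,np.full(len(W),.007)])
    return u
def fit(p,ci,x0,y0,f0,th,rodx=None):
    g=cv2.GaussianBlur(p.max(2).astype(np.float32),(0,0),.6)
    s=2000; X0,X1,Y0,Y1=x0-.1,x0+.1,y0-.08,y0+.08
    o=ortho(g,ci,X0,X1,Y0,Y1,s,.007); ok=np.ones_like(o)
    if rodx: ok[:int((X1-rodx)*s)]=0
    o=np.clip(o,0,170)
    def cost(v):
        x,y,f,t=v; c,q=np.cos(f),np.sin(f)
        P=np.vstack([half(1,0),half(-1,t)])/1000
        W=P@np.array([[c,q],[-q,c]])+[x,y]
        M=np.zeros(o.shape,np.uint8)
        for w in W: cv2.circle(M,(int((Y1-w[1])*s),int((X1-w[0])*s)),6,255,-1)
        M=cv2.GaussianBlur(M.astype(np.float32),(0,0),4)
        k=ok>0; return -np.corrcoef(M[k],o[k])[0,1]
    r=DE(cost,[(x0-.012,x0+.012),(y0-.012,y0+.012),(f0-.35,f0+.35),th],seed=1,maxiter=40,popsize=10,tol=1e-4)
    return r.x,r.fun
if __name__=="__main__":
    p=np.load("top.npz")["p"];ci=camera_info("top")
    for n,a in dict(A=(.413,.093,0,(-.01,.15)),B=(.443,-.1,np.pi,(-.01,.15)),C=(.640,.127,np.pi+.08,(.25,.55),.68),D=(.635,-.098,.2,(.25,.55))).items():
        v,f=fit(p,ci,*a); print(n,v.round(4),round(f,3))
E
time python3 fit.py; python3 -c "
from h import *
c=camera_info('top')
for n,u,v in (('A',145,520),('B',436,475),('C',94,178),('D',432,185)):
    w=np.array([.76-v/1500,.19-u/1500,.008]); q=w2px(c,w)[0]; print(n,px2w(c,*q,z=.018).round(4))
"
```

```text
A [0.4118 0.0924 0.1371 0.0447] -0.915
B [ 0.4426 -0.1004  3.0081  0.0423] -0.917
C [0.6405 0.126  3.2496 0.4274] -0.903
D [ 0.6348 -0.0976  0.2727  0.4702] -0.587
A [0.4124 0.0923 0.018 ]
B [ 0.4422 -0.1002  0.018 ]
C [0.6386 0.126  0.018 ]
D [ 0.634  -0.0975  0.018 ]
real	0m25.320s
user	0m24.962s
sys	0m0.481s
```

>>> move_arm(deltas=[[[0, 0, -0.1], [0.2, 0.4, 0], 0], [[0, 0, -0.18], [0.4, 0.8, 0], 0], [[0, 0, -0.24], [0.5, 1, 0], 0]], grip_force=40)

```text
time: 0.48
tool_pos: [0.2057, -0.5546, 0.2103]
tcp_rot: [-3.131, 0.232, 0.001]
wrist_force: [0.6, 0.3, -0.6]
width: 0.502
```

>>> move_arm(deltas=[[[0, 0, 0], [0.25, 0.5, 0], 0], [[0, 0, 0], [0.5, 1, 0], 0]])

```text
time: 0.72
tool_pos: [0.2553, -0.4553, 0.2105]
tcp_rot: [-3.132, 0.229, 0.0]
wrist_force: [1.8, -0.7, 0.7]
width: 0.501
```

>>> move_arm(deltas=[[[0, 0, 0], [0.25, 0.5, 0], 0], [[0, 0, 0], [0.5, 1, 0], 0]])

```text
time: 0.98
tool_pos: [0.3054, -0.3551, 0.2107]
tcp_rot: [-3.133, 0.229, 0.0]
wrist_force: [0.4, -0.6, 0.0]
width: 0.5
```

>>> move_arm(deltas=[[[0, 0, 0], [0.25, 0.5, 0], 0], [[0, 0, 0], [0.5, 1, 0], 0], [[0, 0, 0], [0.5, 1, 0], 0]])

```text
time: 1.35
tool_pos: [0.356, -0.2537, 0.2107]
tcp_rot: [-3.133, 0.219, 0.0]
wrist_force: [1.0, -1.7, -0.4]
width: 0.502
```

>>> move_arm(deltas=[[[0, 0, 0], [0.4, 0.5, -0.2], 0], [[0, 0, 0], [0.87, 1, -0.5], 0]])

```text
time: 1.6
tool_pos: [0.4326, -0.1689, 0.1682]
tcp_rot: [3.131, -0.232, 0.004]
wrist_force: [0.5, -0.8, 0.0]
width: 0.499
```

>>> move_arm(deltas=[[[0, 0, 0], [0, 0.3, -0.4], 0], [[0, 0, 0], [0, 0.55, -0.9], 0], [[0, 0, 0], [0, 0.55, -0.9], 0], [[0, 0, 0], [0, 0.55, -0.9], 0]])

```text
time: 2.1
tool_pos: [0.4323, -0.1147, 0.0788]
tcp_rot: [3.132, -0.228, 0.002]
wrist_force: [0.3, 0.2, 0.2]
width: 0.501
```

>>> move_arm(deltas=[[[0, 0, 0], [0.1, 0.144, -0.2], 0], [[0, 0, 0], [0.1, 0.144, -0.45], 0], [[0, 0, 0], [0.1, 0.144, -0.6], 0], [[0, 0, 0], [0.1, 0.144, -0.69], 0], [[0, 0, 0], [0.1, 0.144, -0.69], 0], [[0, 0, 0], [0.1, 0.144, -0.69], 0.5], [[0, 0, 0], [0.1, 0.144, -0.69], 1], [[0, 0, 0], [0.1, 0.144, -0.69], 1], [[0, 0, 0], [0.1, 0.144, -0.69], 1], [[0, 0, 0], [0.1, 0.144, -0.69], 1]])

```text
time: 3.35
tool_pos: [0.4415, -0.0989, 0.0088]
tcp_rot: [3.133, -0.228, 0.0]
wrist_force: [0.6, 0.5, 0.5]
width: -0.001
```

```bash
python3 - <<'E'
from h import *
p,d,c=cam("top"); p2,d2,c2=cam("side")
np.savez("t1",p=p,d=d);np.savez("s1",p=p2,d=d2)
def crop(p,ci,P,n,w=45,s=8):
    u,v=w2px(ci,P)[0].astype(int); q=p[max(0,v-w):v+w,max(0,u-w):u+w,::-1]
    return cv2.resize(q,(400,400),interpolation=cv2.INTER_CUBIC)
P=[.4425,-.1,.01]
cv2.imwrite("pics/m1.png",np.hstack([crop(p,c,P,0),crop(p2,c2,P,0)]))
E
```

```text
(no output)
```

View pics/m1.png

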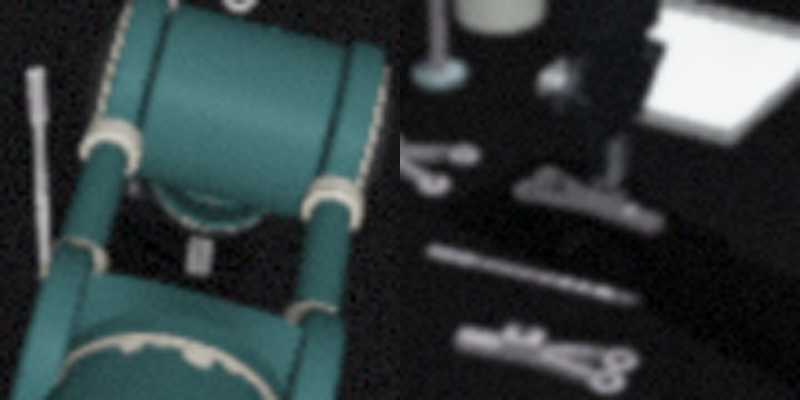

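```bash
python3 - <<'E'
from h import *
p=np.load("s1.npz")["p"];p0=np.load("side.npz")["p"];c=camera_info("side")
u0,v0=w2px(c,[.4425,-.1,.01])[0].astype(int)
def mk(p,pts):
    q=cv2.resize(p[v0-25:v0+25,u0-25:u0+25,::-1],(400,400),interpolation=cv2.INTER_CUBIC)
    q=cv2.convertScaleAbs(q,alpha=1.6,beta=20)
    for P,col in pts:
        u,v=w2px(c,P)[0]; cv2.circle(q,(int((u-u0+25.5)*8),int((v-v0+25.5)*8)),4,col,1)
    return q
pts=[([.4415,-.0989,.0088],(0,0,255)),([.4415,-.0989,.04],(0,0,255)),([.4425,-.1003,.018],(0,255,0)),([.4425,-.1003,0],(255,255,0))]
cv2.imwrite("pics/m2.png",np.hstack([mk(p0,pts),mk(p,pts)]))
# pivot dot by top depth
d=np.load("top.npz")["d"];ct=camera_info("top")
for P in([.4425,-.1003,.018],[.412,.0924,.018],[.42,-.1,0],[.44,-.13,0]):
    u,v=w2px(ct,P)[0].round().astype(int); print(P,[px2w(ct,u+i,v,depth=d[v,u+i]).round(4)[2] for i in range(-5,6)])
E
```

```text
[0.4425, -0.1003, 0.018] [np.float64(-0.0048), np.float64(-0.0004), np.float64(0.0161), np.float64(0.0144), np.float64(0.0175), np.float64(0.019), np.float64(0.0194), np.float64(0.0202), np.float64(-0.0015), np.float64(0.0012), np.float64(-0.0014)]
[0.412, 0.0924, 0.018] [np.float64(0.0023), np.float64(0.0008), np.float64(-0.0027), np.float64(0.0148), np.float64(0.0267), np.float64(0.0251), np.float64(0.0174), np.float64(0.0192), np.float64(0.0173), np.float64(-0.0008), np.float64(-0.0014)]
[0.42, -0.1, 0] [np.float64(-0.0014), np.float64(0.0102), np.float64(0.0076), np.float64(0.0057), np.float64(0.0112), np.float64(0.0103), np.float64(0.0004), np.float64(-0.0001), np.float64(0.0023), np.float64(-0.0027), np.float64(-0.0044)]
[0.44, -0.13, 0] [np.float64(-0.005), np.float64(0.0011), np.float64(-0.0017), np.float64(-0.005), np.float64(-0.001), np.float64(-0.0003), np.float64(-0.0015), np.float64(-0.0017), np.float64(0.0057), np.float64(0.0017), np.float64(-0.0018)]
```

View pics/m2.png

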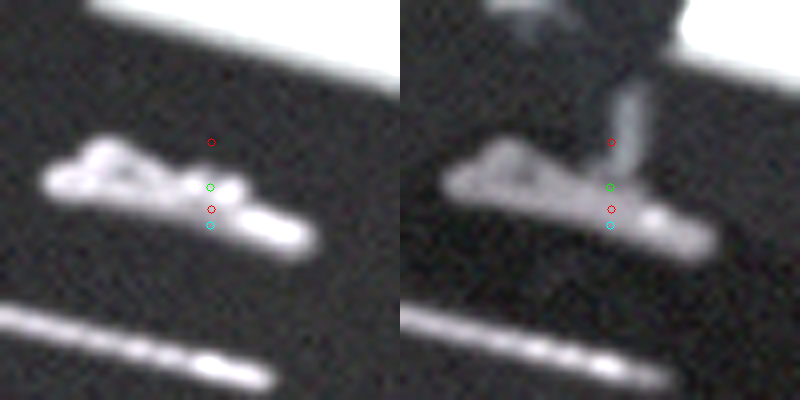

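```bash
python3 - <<'E'
from h import *
z=np.load("s1.npz");z0=np.load("side.npz");d=z["d"];d0=z0["d"];c=camera_info("side")
u0,v0=w2px(c,[.4425,-.1,.01])[0].astype(int)
for v in range(v0-14,v0+6):
    o=[]
    for u in range(u0-4,u0+8):
        a=d[v,u]; w=px2w(c,u,v,depth=a)*1000
        ch='*' if d0[v,u]-a>.012 else ' '
        o.append(f"{ch}{w[0]:4.0f},{w[1]:5.0f},{w[2]:3.0f}")
    print(v-v0,' '.join(o))
from workcell import status
s=status.read_state();print(s["q"].round(3),s["tool_pos"],s["width"],s["wrist_force"])
E
```

```text
-14 * 445,  -69, 77 * 439,  -66, 80 * 435,  -64, 82 * 435,  -70, 79 * 429,  -66, 82 * 434,  -83, 73 * 432,  -87, 71 * 431,  -91, 70 * 428,  -93, 69 * 433, -112, 59   475, -210,  2   471, -209,  3
-13   504, -191,  0 * 452,  -91, 61 * 447,  -89, 63 * 434,  -69, 76 * 438,  -84, 68 * 434,  -83, 69 * 436,  -95, 63 * 432,  -94, 64 * 430,  -97, 63 * 432, -110, 57   471, -201,  3   467, -200,  4
-12   501, -184,  0 * 449,  -86, 60 * 445,  -83, 63 * 444,  -89, 60 * 437,  -83, 65 * 436,  -87, 63 * 435,  -92, 61 * 430,  -90, 63 * 427,  -92, 63 * 433, -112, 52   471, -202, -1   465, -197,  2
-11   497, -176,  1 * 451,  -89, 55 * 443,  -80, 61 * 444,  -89, 56 * 438,  -84, 61 * 436,  -89, 59 * 435,  -92, 57 * 432,  -93, 57 * 431,  -99, 55 * 433, -112, 48   467, -193,  0   464, -194,  0
-10   494, -170,  1 * 450,  -87, 53 * 446,  -86, 54 * 441,  -84, 56 * 439,  -86, 56 * 437,  -89, 55 * 434,  -91, 54 * 432,  -94, 54 * 430,  -98, 52 * 433, -112, 44   464, -187, -0   458, -182,  4
-9   490, -161,  3 * 450,  -88, 48 * 447,  -88, 49 * 441,  -84, 53 * 436,  -81, 55 * 435,  -86, 53 * 432,  -88, 53 * 431
[... 2239 characters left out ...]
3,  -93,  0   450,  -95, -0   447,  -95,  1   443,  -94,  2   438,  -93,  4   434,  -91,  6   433,  -97,  3   429,  -95,  5   425,  -94,  7   419,  -90, 10   417,  -93,  9
4   454,  -88, -1   450,  -88, -0   447,  -88,  1   445,  -91, -1   441,  -92,  0   439,  -94, -0   434,  -92,  2   431,  -92,  3   428,  -95,  2   424,  -94,  3   419,  -90,  7   416,  -91,  7
5   450,  -79,  1   447,  -81,  1   443,  -80,  2   440,  -82,  2   437,  -82,  3   436,  -87,  0   432,  -88,  1   428,  -87,  2   425,  -88,  2   425,  -95, -1   420,  -92,  1   416,  -90,  4
[-0.275  0.073  2.245 -0.     0.824  1.44 ] [ 0.44144093 -0.09891206  0.00876539] 0.000336534212805004 [-0.06014112 -0.3229629   0.14359689]
```

Side depth puts the shut fingertips at about z = 0.031, while the state reports 0.009. The tips really are about 20 mm higher, so the fingers closed above the block. I'll open and go down in checked steps.

>>> move_arm(deltas=[[[0, 0, 0], [0, 0, 0], 0], [[0, 0, 0], [0, 0, 0], 0], [[0, 0, 0], [0, 0, -0.05], 0], [[0, 0, 0], [0, 0, -0.1], 0], [[0, 0, 0], [0, 0, -0.1], 0]])

```text
time: 4.08
tool_pos: [0.4407, -0.0987, -0.002]
tcp_rot: [-3.133, 0.228, 0.002]
wrist_force: [0.9, 0.2, -0.1]
width: 0.5
```

>>> move_arm(deltas=[[[0, 0, 0], [0, 0, -0.05], 0], [[0, 0, 0], [0, 0, -0.08], 0], [[0, 0, 0], [0, 0, -0.08], 0]])

```text
time: 4.45
tool_pos: [0.4411, -0.0988, -0.0096]
tcp_rot: [-3.133, 0.228, 0.001]
wrist_force: [-0.3, -0.2, -0.0]
width: 0.503
```

```bash
python3 - <<'E'
from h import *
s=status.read_state();print(s["tool_pos"],s["width"],s["wrist_force"])
p,d,c=cam("side");d0=np.load("side.npz")["d"]
rr,cc=np.nonzero((d0-d>.012)&(d>0))
W=np.array([px2w(c,u,v,depth=d[v,u]) for v,u in zip(rr,cc)])
W=W[(abs(W[:,0]-.441)<.03)&(abs(W[:,1]+.1)<.07)&(W[:,2]<.07)]
for y0 in np.arange(-.16,-.04,.01):
    k=(W[:,1]>=y0)&(W[:,1]<y0+.01)
    if k.sum():print(round(y0,2),k.sum(),np.sort(W[k,2])[:6].round(3))
E
```

```text
[ 0.44113078 -0.09883947 -0.00958472] 0.5025354729117985 [-0.32113319 -0.20605511 -0.00645012]
-0.16 1 [0.069]
-0.15 5 [0.061 0.062 0.065 0.068 0.069]
-0.14 7 [0.055 0.061 0.063 0.064 0.064 0.067]
-0.13 55 [0.014 0.015 0.019 0.021 0.024 0.025]
-0.12 47 [0.015 0.016 0.017 0.019 0.019 0.02 ]
-0.08 23 [0.013 0.014 0.015 0.016 0.019 0.023]
-0.07 58 [0.016 0.017 0.018 0.021 0.023 0.023]
-0.06 7 [0.04  0.045 0.057 0.058 0.062 0.066]
-0.05 16 [0.061 0.062 0.062 0.063 0.064 0.064]
```

>>> move_arm(deltas=[[[0, 0, 0], [0, 0, 0], 0.5], [[0, 0, 0], [0, 0, 0], 1], [[0, 0, 0], [0, 0, 0], 1], [[0, 0, 0], [0, 0, 0], 1]])

```text
time: 5.0
tool_pos: [0.4419, -0.0991, -0.0089]
tcp_rot: [3.133, -0.228, 0.001]
wrist_force: [-0.1, -0.5, 2.7]
width: 0.165
```

>>> move_arm(deltas=[[[0, 0, 0], [0, 0, 0.1], 1], [[0, 0, 0], [0, 0, 0.4], 1], [[0, 0, 0], [0, 0, 0.8], 1], [[0, 0, 0], [0, 0.1, 1], 1], [[0, 0, 0], [0, 0.4, 1], 1], [[0, 0, 0], [0, 0.7, 1], 1], [[0, 0, 0], [0, 1, 1], 1]])

```text
time: 5.88
tool_pos: [0.4412, 0.0019, 0.0912]
tcp_rot: [-3.133, 0.229, -0.0]
wrist_force: [0.4, -0.7, -0.8]
width: 0.173
```

>>> move_arm(deltas=[[[0, 0, 0], [0, 0.35, 0], 1], [[0, 0, 0], [0, 0.7, 0], 1], [[0, 0, 0], [0, 1, 0], 1]])

```text
time: 6.25
tool_pos: [0.441, 0.1023, 0.0911]
tcp_rot: [-3.133, 0.227, 0.0]
wrist_force: [0.6, -0.1, -0.7]
width: 0.172
```

>>> move_arm(deltas=[[[0, 0, 0], [0, 0.35, 0], 1], [[0, 0, 0], [0, 0.7, 0], 1], [[0, 0, 0], [0, 1, 0], 1]])

```text
time: 6.62
tool_pos: [0.441, 0.2023, 0.0911]
tcp_rot: [-3.133, 0.227, 0.0]
wrist_force: [0.7, -0.8, -0.8]
width: 0.172
```

>>> move_arm(deltas=[[[0, 0, 0], [0.05, 0.35, 0], 1], [[0, 0, 0], [0.1, 0.7, 0], 1], [[0, 0, 0], [0.12, 1, 0], 1], [[0, 0, 0], [0.12, 1, 0], 1]])

```text
time: 7.12
tool_pos: [0.4534, 0.3028, 0.0911]
tcp_rot: [-3.133, 0.224, -0.0]
wrist_force: [0.5, 0.2, -2.0]
width: 0.169
```

>>> move_arm(deltas=[[[0, 0, 0], [0, 0.4, 0], 1], [[0, 0, 0], [0, 0.8, -0.1], 1], [[0, 0, 0], [0, 0.91, -0.4], 1], [[0, 0, 0], [0, 0.91, -0.7], 1], [[0, 0, 0], [0, 0.91, -0.85], 1], [[0, 0, 0], [0, 0.91, -0.9], 1], [[0, 0, 0], [0, 0.91, -0.93], 1], [[0, 0, 0], [0, 0.91, -0.95], 1], [[0, 0, 0], [0, 0.91, -0.95], 1]])

```text
time: 8.25
tool_pos: [0.454, 0.3923, -0.0035]
tcp_rot: [-3.132, 0.228, -0.001]
wrist_force: [-0.5, -0.3, -0.2]
width: 0.17
```

>>> move_arm(deltas=[[[0, 0, 0], [0, 0, -0.01], 1], [[0, 0, 0], [0, 0, -0.015], 1], [[0, 0, 0], [0, 0, -0.015], 1]])

```text
time: 8.62
tool_pos: [0.4534, 0.3921, -0.0057]
tcp_rot: [-3.133, 0.228, 0.0]
wrist_force: [-0.3, 0.1, -0.8]
width: 0.171
```

>>> move_arm(deltas=[[[0, 0, 0], [0, 0, -0.01], 1], [[0, 0, 0], [0, 0, -0.01], 1]])

```text
time: 8.88
tool_pos: [0.4535, 0.3921, -0.0059]
tcp_rot: [3.133, -0.228, -0.0]
wrist_force: [-1.2, -2.0, 5.4]
width: 0.17
```

>>> move_arm(deltas=[[[0, 0, 0], [0, 0, 0], 0.4], [[0, 0, 0], [0, 0, 0], 0.2], [[0, 0, 0], [0, 0, 0], 0.2], [[0, 0, 0], [0, 0, 0.2], 0.2], [[0, 0, 0], [0, 0, 0.6], 0.2], [[0, 0, 0], [0, 0, 1], 0.1], [[0, 0, 0], [0, -0.5, 1], 0], [[0, 0, 0], [0, -1, 1], 0], [[0, 0, 0], [0, -1, 1], 0]])

```text
time: 10.0
tool_pos: [0.4534, 0.2896, 0.0945]
tcp_rot: [3.133, -0.233, 0.001]
wrist_force: [0.5, -0.2, 0.7]
width: 0.503
```

>>> move_arm(deltas=[[[0, 0, 0.06], [-0.1, -0.5, 0], 0], [[0, 0, 0.12], [-0.2, -1, 0], 0], [[0, 0, 0.166], [-0.2, -1, 0], 0]])

```text
time: 10.38
tool_pos: [0.4328, 0.1903, 0.0939]
tcp_rot: [3.136, 0.181, 0.0]
wrist_force: [1.3, 0.3, 0.1]
width: 0.504
```

>>> move_arm(deltas=[[[0, 0, 0], [-0.1, -0.5, 0], 0], [[0, 0, 0], [-0.2, -0.99, 0], 0], [[0, 0, 0], [-0.2, -0.99, -0.3], 0], [[0, 0, 0], [-0.2, -0.99, -0.6], 0], [[0, 0, 0], [-0.2, -0.99, -0.6], 0]])

```text
time: 11.0
tool_pos: [0.4119, 0.0932, 0.0322]
tcp_rot: [3.136, 0.181, -0.006]
wrist_force: [-0.1, -0.8, -0.4]
width: 0.502
```

>>> move_arm(deltas=[[[0, 0, 0], [0, -0.01, -0.2], 0], [[0, 0, 0], [0, -0.01, -0.33], 0], [[0, 0, 0], [0, -0.01, -0.405], 0], [[0, 0, 0], [0, -0.01, -0.405], 0], [[0, 0, 0], [0, -0.01, -0.405], 0.5], [[0, 0, 0], [0, -0.01, -0.405], 1], [[0, 0, 0], [0, -0.01, -0.405], 1], [[0, 0, 0], [0, -0.01, -0.405], 1]])

```text
time: 12.0
tool_pos: [0.4142, 0.0922, -0.0065]
tcp_rot: [-3.136, -0.181, -0.002]
wrist_force: [-1.0, -0.2, 6.3]
width: 0.165
```

>>> move_arm(deltas=[[[0, 0, 0], [0, 0, 0.1], 1], [[0, 0, 0], [0, 0, 0.4], 1], [[0, 0, 0], [0, 0, 0.8], 1], [[0, 0, 0], [0, 0.1, 1], 1], [[0, 0, 0], [0, 0.4, 1], 1], [[0, 0, -0.05], [0.2, 0.7, 1], 1], [[0, 0, -0.1], [0.4, 1, 1], 1], [[0, 0, -0.156], [0.56, 1, 1], 1], [[0, 0, -0.156], [0.56, 1, 1], 1]])

```text
time: 13.12
tool_pos: [0.47, 0.1923, 0.093]
tcp_rot: [3.135, -0.201, 0.0]
wrist_force: [0.3, 0.5, -0.8]
width: 0.162
```

>>> move_arm(deltas=[[[0, 0, 0], [0, 0.4, 0], 1], [[0, 0, 0], [0, 0.8, 0], 1], [[0, 0, 0], [0, 1, 0], 1], [[0, 0, 0], [0, 1, 0], 1]])

```text
time: 13.62
tool_pos: [0.4688, 0.2925, 0.0927]
tcp_rot: [3.135, -0.199, -0.001]
wrist_force: [-0.0, -1.0, -0.1]
width: 0.169
```

>>> move_arm(deltas=[[[0, 0, 0], [0, 0.085, -0.3], 1], [[0, 0, 0], [0, 0.085, -0.6], 1], [[0, 0, 0], [0, 0.085, -0.8], 1], [[0, 0, 0], [0, 0.085, -0.9], 1], [[0, 0, 0], [0, 0.085, -0.935], 1], [[0, 0, 0], [0, 0.085, -0.95], 1], [[0, 0, 0], [0, 0.085, -0.95], 1]])

```text
time: 14.5
tool_pos: [0.4701, 0.3008, -0.0014]
tcp_rot: [-3.134, 0.203, -0.002]
wrist_force: [0.4, 0.3, 0.6]
width: 0.166
```

>>> move_arm(deltas=[[[0, 0, 0], [0, 0, -0.01], 1], [[0, 0, 0], [0, 0, -0.01], 1]])

```text
time: 14.75
tool_pos: [0.4696, 0.3007, -0.0029]
tcp_rot: [-3.135, 0.203, -0.001]
wrist_force: [0.7, -0.8, -0.5]
width: 0.166
```

>>> move_arm(deltas=[[[0, 0, 0], [0, 0, -0.01], 1], [[0, 0, 0], [0, 0, -0.01], 1]])

```text
time: 15.0
tool_pos: [0.4697, 0.3008, -0.0034]
tcp_rot: [-3.135, 0.203, -0.001]
wrist_force: [-1.8, -0.4, 5.5]
width: 0.165
```

>>> move_arm(deltas=[[[0, 0, 0], [0, 0, -0.01], 1], [[0, 0, 0], [0, 0, -0.01], 1]])

```text
time: 15.25
tool_pos: [0.4697, 0.3008, -0.0035]
tcp_rot: [-3.135, 0.203, -0.0]
wrist_force: [-4.1, -2.4, 12.1]
width: 0.17
```

>>> move_arm(deltas=[[[0, 0, 0], [0, 0, 0.005], 0.4], [[0, 0, 0], [0, 0, 0.005], 0.2], [[0, 0, 0], [0, 0, 0.005], 0.2], [[0, 0, 0], [0, 0, 0.2], 0.2], [[0, 0, 0], [0, 0, 0.6], 0.2], [[0, 0, 0], [0, -0.3, 1], 0.1], [[0, 0, 0.07], [0.1, -0.7, 1], 0], [[0, 0, 0.14], [0.2, -1, 1], 0], [[0, 0, 0.14], [0.2, -1, 1], 0]])

```text
time: 16.38
tool_pos: [0.4905, 0.1991, 0.0963]
tcp_rot: [-3.138, -0.137, -0.003]
wrist_force: [0.6, 0.4, -0.1]
width: 0.498
```

>>> move_arm(deltas=[[[0.01, -0.1, 0], [0.2, -0.4, 0], 0], [[0.022, -0.2, 0], [0.4, -0.76, 0], 0], [[0.022, -0.243, 0], [0.6, -0.76, 0], 0], [[0.022, -0.243, 0], [0.6, -0.76, 0], 0]])

```text
time: 16.88
tool_pos: [0.5488, 0.1248, 0.095]
tcp_rot: [-3.064, -0.137, -0.594]
wrist_force: [-0.5, 0.2, -0.5]
width: 0.499
```

```bash
cat > tips.py <<'E'
from h import *
from scipy.spatial.transform import Rotation as Ro
s=status.read_state();T=s["tool_pos"];R=Ro.from_rotvec(s["tcp_rot"]).as_matrix()
print(T.round(4),R.round(3).tolist(),s["q"].round(2),s["width"],s["wrist_force"].round(1))
p,d,c=cam("side");d0=np.load("side.npz")["d"]
rr,cc=np.nonzero((d0-d>.012)&(d>0))
W=np.array([px2w(c,u,v,depth=d[v,u]) for v,u in zip(rr,cc)])
L=(W-T)@R   # tool frame
k=(abs(L[:,0])<.03)&(abs(L[:,1])<.06)&(abs(L[:,2])<.05); L=L[k]
o=np.argsort(-L[:,2])[:24]; print((L[o]*1000).round().astype(int).tolist())
E
python3 tips.py
```

```text
[0.5488 0.1248 0.095 ] [[0.924, 0.089, 0.372], [0.082, -0.996, 0.034], [0.374, -0.001, -0.928]] [ 0.21 -0.07  2.25 -0.08  0.58  1.75] 0.49867083803388346 [-0.5  0.2 -0.5]
[[8, -28, -23], [2, 21, -24], [5, -27, -24], [-5, -28, -24], [-1, 22, -25], [-7, 23, -25], [-5, 20, -25], [1, -30, -25], [-3, 23, -26], [-10, 22, -27], [-10, 28, -27], [-6, -26, -27], [-11, -23, -29], [-9, -31, -29], [-11, -30, -29], [0, 20, -29], [-7, 21, -29], [-9, 22, -30], [7, -33, -30], [-10, -28, -31], [-3, 20, -31], [1, -34, -32], [-4, -36, -32], [-6, -34, -32]]
```

>>> move_arm(deltas=[[[0, 0, 0], [0.35, -0.005, -0.14], 0], [[0, 0, 0], [0.69, -0.01, -0.27], 0], [[0, 0, 0], [0.69, -0.01, -0.27], 0]])

```text
time: 17.3
tool_pos: [0.6204, 0.1246, 0.0676]
tcp_rot: [-3.064, -0.139, -0.593]
wrist_force: [-0.5, 0.0, 0.1]
width: 0.497
```

>>> move_arm(deltas=[[[0, 0, 0], [0.1, 0.01, -0.25], 0], [[0, 0, 0], [0.2, 0.02, -0.5], 0], [[0, 0, 0], [0.26, 0.025, -0.65], 0], [[0, 0, 0], [0.29, 0.03, -0.71], 0], [[0, 0, 0], [0.29, 0.03, -0.71], 0]])

```text
time: 17.92
tool_pos: [0.6475, 0.1268, -0.0031]
tcp_rot: [-3.064, -0.139, -0.594]
wrist_force: [-0.2, 0.6, -0.7]
width: 0.497
```

```bash
cat >> tips.py <<'E'
L2=(W-T)@R;k=k&(L2[:,2]<-.022)&(L2[:,2]>-.035)
for sg in(1,-1):
    q=W[k&(np.sign(L2[:,1])==sg)]; print(sg,len(q),q.min(0).round(3),q.max(0).round(3),np.median(q,0).round(3))
a=np.array([[.436,.1,0]])
x=np.zeros_like(p); 
E
python3 tips.py
```

```text
[ 0.6475  0.1268 -0.0031] [[0.924, 0.09, 0.372], [0.084, -0.996, 0.034], [0.374, -0.0, -0.928]] [ 0.17  0.26  2.12 -0.08  0.39  1.72] 0.49708971055586343 [-0.2  0.6 -0.7]
[[8, -49, -5], [2, -27, -23], [-3, 20, -24], [1, 20, -26], [-1, 22, -26], [-8, -27, -26], [-6, 19, -27], [-4, 22, -27], [9, -28, -28], [3, 21, -28], [-7, -32, -29], [-9, 19, -29], [-9, 25, -29], [-12, -29, -30], [0, 20, -31], [3, -33, -31], [4, 22, -31], [-3, 22, -31], [-6, -31, -32], [-8, -29, -32], [1, 22, -33], [-6, 22, -33], [-2, -31, -33], [-9, 18, -34]]
1 14 [0.629 0.1   0.018] [0.642 0.107 0.028] [0.637 0.105 0.023]
-1 11 [0.622 0.152 0.018] [0.643 0.16  0.027] [0.628 0.154 0.024]
```

>>> move_arm(deltas=[[[0, 0, 0], [0.01, 0, -0.025], 0], [[0, 0, 0], [0.01, 0, -0.025], 0], [[0, 0, 0], [0.01, 0, -0.025], 0.4], [[0, 0, 0], [0.01, 0, -0.025], 0.7], [[0, 0, 0], [0.01, 0, -0.025], 1], [[0, 0, 0], [0.01, 0, -0.025], 1], [[0, 0, 0], [0.01, 0, -0.025], 1]])

```text
time: 18.85
tool_pos: [0.6488, 0.1266, -0.0053]
tcp_rot: [-3.064, -0.139, -0.595]
wrist_force: [-2.8, -0.5, 5.7]
width: 0.171
```

>>> move_arm(deltas=[[[0, 0, 0], [-0.02, 0, 0.05], 1], [[0, 0, 0], [-0.08, 0, 0.2], 1], [[0, 0, 0], [-0.12, 0, 0.3], 1], [[0, 0, 0], [-0.25, 0, 0.35], 1], [[0, 0, 0], [-0.5, 0, 0.4], 1], [[0, 0, 0], [-0.8, 0, 0.4], 1], [[0, 0, 0], [-1, 0, 0.4], 1], [[0, 0, 0], [-1, 0, 0.4], 1]])

```text
time: 19.85
tool_pos: [0.5459, 0.1264, 0.0336]
tcp_rot: [-3.065, -0.14, -0.592]
wrist_force: [0.6, -0.5, -0.1]
width: 0.169
```

>>> move_arm(deltas=[[[0, 0, 0], [-0.2, -0.1, 0.15], 1], [[0, 0, 0], [-0.4, -0.4, 0.4], 1], [[0, 0, 0], [-0.6, -0.7, 0.6], 1], [[0, 0, 0], [-0.74, -1, 0.6], 1], [[0, 0, 0], [-0.74, -1, 0.6], 1]])

```text
time: 20.48
tool_pos: [0.4746, 0.0249, 0.0951]
tcp_rot: [-3.065, -0.134, -0.598]
wrist_force: [-0.5, -0.2, -0.8]
width: 0.167
```

```bash
python3 - <<'E'
from h import *
s=status.read_state();print(s["tool_pos"],s["width"],s["wrist_force"])
o=[]
for n,P in(("top",[.5,.05,.1]),("side",[.47,.03,.08])):
    p,d,c=cam(n); u,v=w2px(c,P)[0].astype(int); w=60
    o.append(cv2.resize(p[v-w:v+w,u-w:u+w,::-1],(400,400),interpolation=cv2.INTER_CUBIC))
cv2.imwrite("pics/c1.png",cv2.convertScaleAbs(np.hstack(o),alpha=1.4,beta=15))
E
```

```text
[0.47464959 0.02489479 0.09512616] 0.1667369229409265 [-0.46888236 -0.244285   -0.76358752]
```

View pics/c1.png

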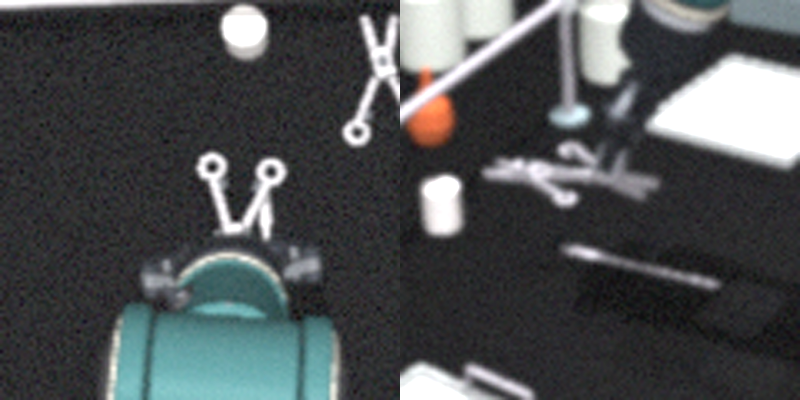

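C is held level and still open: its rings in the top crop are at (212,167) and (270,170). The pot and rod have not moved. I carry C on to the plain tray.

>>> move_arm(deltas=[[[0, 0, -0.04], [0, -0.35, 0], 1], [[0, 0, -0.08], [0, -0.7, 0], 1], [[0, 0, -0.11], [0, -1, 0], 1]])

```text
time: 20.95
tool_pos: [0.4754, -0.0737, 0.0944]
tcp_rot: [3.066, -0.127, 0.595]
wrist_force: [0.1, 0.2, -0.5]
width: 0.166
```

>>> move_arm(deltas=[[[0, 0, 0], [0, -0.35, 0], 1], [[0, 0, 0], [0, -0.7, 0], 1], [[0, 0, 0], [0, -1, 0], 1]])

```text
time: 21.32
tool_pos: [0.4755, -0.1743, 0.0943]
tcp_rot: [3.066, -0.125, 0.595]
wrist_force: [0.0, 0.5, -1.5]
width: 0.17
```

>>> move_arm(deltas=[[[0, 0, 0], [0, -0.35, 0], 1], [[0, 0, 0], [0, -0.7, 0], 1], [[0, 0, 0], [0, -1, 0], 1]])

```text
time: 21.7
tool_pos: [0.4756, -0.2746, 0.0941]
tcp_rot: [3.066, -0.125, 0.595]
wrist_force: [0.1, 1.2, 0.2]
width: 0.166
```

>>> move_arm(deltas=[[[0, 0, 0], [0, -0.35, 0], 1], [[0, 0, 0], [0, -0.7, 0], 1], [[0, 0, 0], [0, -1, 0], 1], [[0, 0, 0], [0, -1, -0.3], 1], [[0, 0, 0], [0, -1, -0.5], 1], [[0, 0, 0], [0, -1, -0.5], 1]])

```text
time: 22.45
tool_pos: [0.4741, -0.3717, 0.0414]
tcp_rot: [3.071, -0.126, 0.59]
wrist_force: [-0.2, -0.3, -0.4]
width: 0.165
```

>>> move_arm(deltas=[[[0, 0, 0], [0, -0.03, -0.2], 1], [[0, 0, 0], [0, -0.03, -0.32], 1], [[0, 0, 0], [0, -0.03, -0.38], 1], [[0, 0, 0], [0, -0.03, -0.41], 1], [[0, 0, 0], [0, -0.03, -0.42], 1], [[0, 0, 0], [0, -0.03, -0.42], 1]])

```text
time: 23.2
tool_pos: [0.4747, -0.3767, 0.0027]
tcp_rot: [3.065, -0.126, 0.596]
wrist_force: [0.2, -0.1, -1.0]
width: 0.167
```

>>> move_arm(deltas=[[[0, 0, 0], [0, 0, -0.01], 1], [[0, 0, 0], [0, 0, -0.01], 1]])

```text
time: 23.45
tool_pos: [0.4745, -0.3765, 0.0014]
tcp_rot: [3.066, -0.126, 0.595]
wrist_force: [-0.2, 0.2, -0.6]
width: 0.166
```

>>> move_arm(deltas=[[[0, 0, 0], [0, 0, -0.008], 1], [[0, 0, 0], [0, 0, -0.008], 1]])

```text
time: 23.7
tool_pos: [0.4744, -0.3764, 0.0004]
tcp_rot: [3.066, -0.126, 0.595]
wrist_force: [0.1, 0.7, -1.1]
width: 0.168
```

>>> move_arm(deltas=[[[0, 0, 0], [0, 0, -0.015], 1], [[0, 0, 0], [0, 0, -0.015], 1]])

```text
time: 23.95
tool_pos: [0.4744, -0.3763, -0.0012]
tcp_rot: [3.066, -0.126, 0.595]
wrist_force: [-0.8, 0.3, -0.2]
width: 0.163
```

>>> move_arm(deltas=[[[0, 0, 0], [0, 0, -0.008], 1], [[0, 0, 0], [0, 0, -0.008], 1]])

```text
time: 24.2
tool_pos: [0.4744, -0.3764, -0.0019]
tcp_rot: [3.066, -0.126, 0.595]
wrist_force: [0.4, -0.0, -1.2]
width: 0.171
```

>>> move_arm(deltas=[[[0, 0, 0], [0, 0, -0.01], 1], [[0, 0, 0], [0, 0, -0.01], 1]])

```text
time: 24.45
tool_pos: [0.4748, -0.3767, -0.0023]
tcp_rot: [3.066, -0.126, 0.596]
wrist_force: [-1.3, 1.0, 2.5]
width: 0.173
```

>>> move_arm(deltas=[[[0, 0, 0], [0, 0, -0.008], 1], [[0, 0, 0], [0, 0, -0.008], 1]])

```text
time: 24.7
tool_pos: [0.475, -0.3768, -0.0023]
tcp_rot: [3.065, -0.126, 0.597]
wrist_force: [-3.6, 2.3, 9.6]
width: 0.168
```

>>> move_arm(deltas=[[[0, 0, 0], [0, 0, 0.005], 0.4], [[0, 0, 0], [0, 0, 0.005], 0.2], [[0, 0, 0], [0, 0, 0.005], 0.2], [[0, 0, 0], [-0.08, 0, 0.2], 0.2], [[0, 0, 0], [-0.16, 0, 0.5], 0.2], [[0, 0, 0], [-0.16, 0, 0.9], 0.1], [[0, 0, 0.07], [0, 0.5, 1], 0], [[0, 0, 0.14], [0.2, 1, 1], 0], [[0, 0, 0.21], [0.4, 1, 1], 0], [[0, 0, 0.21], [0.4, 1, 1], 0]])

```text
time: 25.95
tool_pos: [0.5157, -0.2767, 0.0968]
tcp_rot: [-3.016, -0.376, -0.586]
wrist_force: [-0.5, -0.3, 0.1]
width: 0.5
```

```bash
python3 - <<'E'
from fit import *
p=np.load("top.npz")["p"];ci=camera_info("top")
print(fit(p,ci,.635,-.098,.2,(.25,.55),.685))
s=status.read_state();print(s["tool_pos"],s["width"])
p,d,c=cam("top"); np.savez("t2",p=p,d=d)
a=(.37,.61,-.45,-.23);b=(.35,.59,.24,.46)
cv2.imwrite("pics/tr.png",np.hstack([grid(ortho(p,c,*q,1700),*q,1700) for q in(b,a)]))
E
```

```text
(array([ 0.63466655, -0.09761687,  0.27201146,  0.47237237]), np.float64(-0.9181309079983552))
[ 0.51573303 -0.27672096  0.09676273] 0.4995410472335071
```

View pics/tr.png

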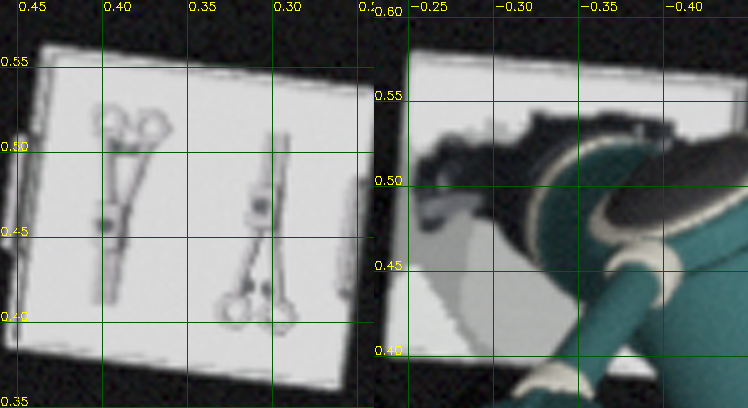

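The handled tray shows both shut clamps flat and apart, B's block at (105,225) and A's at (262,205). The arm hides C. Next is D.

>>> move_arm(deltas=[[[0, 0, 0], [0, 0.5, 0], 0], [[0, 0, 0], [0, 1, 0], 0], [[0, 0, 0], [0.2, 1, 0], 0]])

```text
time: 26.38
tool_pos: [0.5313, -0.1731, 0.0944]
tcp_rot: [-3.014, -0.375, -0.579]
wrist_force: [-0.1, -1.0, 0.3]
width: 0.501
```

>>> move_arm(deltas=[[[0, 0, 0], [0.3, 0.4, 0], 0], [[0, 0, 0], [0.6, 0.74, -0.15], 0], [[0, 0, 0], [0.76, 0.74, -0.28], 0], [[0, 0, 0], [0.76, 0.74, -0.28], 0], [[0, 0, 0], [0.76, 0.74, -0.28], 0]])

```text
time: 27.0
tool_pos: [0.6102, -0.1033, 0.0683]
tcp_rot: [-3.016, -0.373, -0.584]
wrist_force: [0.6, -0.2, 1.1]
width: 0.5
```

>>> move_arm(deltas=[[[0, 0, 0], [0.1, 0.02, -0.25], 0], [[0, 0, 0], [0.2, 0.05, -0.5], 0], [[0, 0, 0], [0.27, 0.07, -0.65], 0], [[0, 0, 0], [0.32, 0.08, -0.735], 0], [[0, 0, 0], [0.32, 0.08, -0.735], 0], [[0, 0, 0], [0.32, 0.08, -0.735], 0]])

```text
time: 27.75
tool_pos: [0.6429, -0.0947, -0.0043]
tcp_rot: [-3.016, -0.375, -0.587]
wrist_force: [0.0, 0.1, 0.9]
width: 0.502
```

>>> move_arm(deltas=[[[0, 0, 0], [0, 0, -0.005], 0.4], [[0, 0, 0], [0, 0, -0.005], 0.7], [[0, 0, 0], [0, 0, -0.005], 1], [[0, 0, 0], [0, 0, -0.005], 1], [[0, 0, 0], [0, 0, -0.005], 1]])

```text
time: 28.38
tool_pos: [0.6429, -0.0946, -0.0048]
tcp_rot: [-3.016, -0.375, -0.587]
wrist_force: [-3.1, -0.5, 5.5]
width: 0.167
```

>>> move_arm(deltas=[[[0, 0, 0], [-0.02, 0, 0.05], 1], [[0, 0, 0], [-0.08, -0.02, 0.2], 1], [[0, 0, 0], [-0.12, -0.03, 0.3], 1], [[0, 0, 0], [-0.25, -0.03, 0.35], 1], [[0, 0, 0], [-0.5, -0.03, 0.4], 1], [[0, 0, 0], [-0.8, -0.03, 0.4], 1], [[0, 0, 0], [-1, -0.03, 0.4], 1], [[0, 0, 0], [-1, -0.03, 0.6], 1], [[0, 0, 0], [-1, -0.03, 0.9], 1]])

```text
time: 29.5
tool_pos: [0.5398, -0.0968, 0.0833]
tcp_rot: [-3.015, -0.374, -0.58]
wrist_force: [0.2, -0.5, -1.2]
width: 0.168
```

>>> move_arm(deltas=[[[0, 0, -0.05], [-0.1, -0.35, 0], 1], [[0, 0, -0.1], [-0.2, -0.7, 0], 1], [[0, 0, -0.15], [-0.3, -1, 0], 1], [[0, 0, -0.21], [-0.35, -1, 0], 1], [[0, 0, -0.21], [-0.35, -1, 0], 1]])

```text
time: 30.12
tool_pos: [0.506, -0.1968, 0.0839]
tcp_rot: [3.067, -0.125, 0.593]
wrist_force: [-0.1, 0.2, -1.2]
width: 0.165
```

>>> move_arm(deltas=[[[0, 0, 0], [0, -0.35, 0], 1], [[0, 0, 0], [0, -0.7, 0], 1], [[0, 0, 0], [0, -1, 0], 1], [[0, 0, 0], [0, -1, 0], 1]])

```text
time: 30.62
tool_pos: [0.5078, -0.2992, 0.0849]
tcp_rot: [3.065, -0.127, 0.596]
wrist_force: [-0.7, 0.6, -0.2]
width: 0.164
```

```bash
python3 - <<'E'
from h import *
s=status.read_state();print(s["tool_pos"],s["tcp_rot"],s["width"],s["wrist_force"])
p,d,c=cam("top"); p2,d2,c2=cam("side")
q=(.37,.61,-.45,-.23);u,v=w2px(c2,[.5,-.31,.06])[0].astype(int)
o=cv2.resize(p2[v-40:v+40,u-40:u+40,::-1],(400,408),interpolation=cv2.INTER_CUBIC)
cv2.imwrite("pics/tr2.png",np.hstack([grid(ortho(p,c,*q,1700),*q,1700),o]))
E
```

```text
[ 0.50779381 -0.29919687  0.08487547] [ 3.06493398 -0.12678028  0.59623276] 0.16375060306206946 [-0.67105214  0.5562421  -0.23542483]
```

View pics/tr2.png

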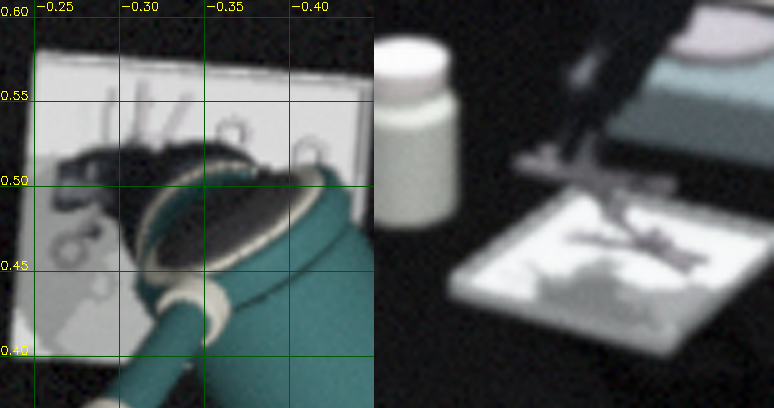

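C lies flat and open in the plain tray, its rings at (233,135) and (310,150). D hangs level to its left with room between. I lower D.

>>> move_arm(deltas=[[[0, 0, 0], [0, -0.11, -0.25], 1], [[0, 0, 0], [0, -0.11, -0.5], 1], [[0, 0, 0], [0, -0.11, -0.7], 1], [[0, 0, 0], [0, -0.11, -0.8], 1], [[0, 0, 0], [0, -0.11, -0.84], 1], [[0, 0, 0], [0, -0.11, -0.855], 1], [[0, 0, 0], [0, -0.11, -0.855], 1]])

```text
time: 31.6
tool_pos: [0.508, -0.3088, -0.0003]
tcp_rot: [3.065, -0.126, 0.596]
wrist_force: [-0.8, 0.2, -0.1]
width: 0.166
```

>>> move_arm(deltas=[[[0, 0, 0], [0, 0, -0.01], 1], [[0, 0, 0], [0, 0, -0.01], 1]])

```text
time: 31.85
tool_pos: [0.5077, -0.3087, -0.0017]
tcp_rot: [3.066, -0.126, 0.596]
wrist_force: [-0.4, 0.5, -0.2]
width: 0.169
```

>>> move_arm(deltas=[[[0, 0, 0], [0, 0, -0.008], 1], [[0, 0, 0], [0, 0, -0.008], 1]])

```text
time: 32.1
tool_pos: [0.508, -0.3089, -0.0018]
tcp_rot: [3.065, -0.126, 0.597]
wrist_force: [-2.7, 0.8, 6.3]
width: 0.17
```

>>> move_arm(deltas=[[[0, 0, 0], [0, 0, -0.007], 1], [[0, 0, 0], [0, 0, -0.007], 1]])

```text
time: 32.35
tool_pos: [0.5083, -0.3091, -0.0018]
tcp_rot: [3.065, -0.126, 0.598]
wrist_force: [-5.9, 2.9, 11.4]
width: 0.17
```

>>> move_arm(deltas=[[[0, 0, 0], [0, 0, 0.01], 0.4], [[0, 0, 0], [0, 0, 0.01], 0.2], [[0, 0, 0], [0, 0, 0.01], 0.2], [[0, 0, 0], [-0.08, 0, 0.2], 0.2], [[0, 0, 0], [-0.16, 0, 0.5], 0.2], [[0, 0, 0], [-0.3, 0, 1], 0.1], [[0, 0, 0], [-0.6, -0.3, 1], 0], [[0, 0, 0], [-1, -0.6, 1], 0]])

```text
time: 33.35
tool_pos: [0.4077, -0.3695, 0.0979]
tcp_rot: [3.064, -0.122, 0.597]
wrist_force: [0.4, 0.4, -0.1]
width: 0.497
```

>>> move_arm(deltas=[[[0, 0, 0], [-0.4, -0.4, 0.3], 0], [[0, 0, 0], [-0.7, -0.7, 0.6], 0], [[0, 0, 0], [-1, -1, 0.8], 0]])

```text
time: 33.72
tool_pos: [0.3063, -0.4701, 0.178]
tcp_rot: [3.064, -0.127, 0.596]
wrist_force: [1.3, -0.2, -0.4]
width: 0.496
```

>>> move_arm(deltas=[[[0, 0, 0], [-0.4, -0.4, 0], 0], [[0, 0, 0], [-0.7, -1, 0], 0], [[0, 0, 0], [-0.7, -1, 0], 0], [[0, 0, 0], [-0.7, -1, 0], 0]])

```text
time: 34.22
tool_pos: [0.2373, -0.568, 0.1755]
tcp_rot: [3.068, -0.128, 0.595]
wrist_force: [0.3, 0.4, -1.0]
width: 0.502
```

```bash
python3 - <<'E'
from h import *
p,d,c=cam("top")
q=(.37,.75,-.47,.47)
a=grid(ortho(p,c,*q,850),*q,850)
r=(.36,.60,-.46,-.22);t=(.35,.59,.23,.47)
b=np.hstack([grid(cv2.convertScaleAbs(ortho(p,c,*k,1090),alpha=.9),*k,1090) for k in(t,r)])
b=cv2.resize(b,(a.shape[1],int(b.shape[0]*a.shape[1]/b.shape[1])))
o=np.vstack([a,b]);f=min(1,600/o.shape[0]);cv2.imwrite("pics/fin.png",cv2.resize(o,None,fx=f,fy=f))
g0=np.load("top.npz")["p"].astype(int)
df=cv2.GaussianBlur(np.abs(p.astype(int)-g0).max(2).astype(np.uint8),(3,3),0)>45
n,l,st,ce=cv2.connectedComponentsWithStats(df.astype(np.uint8))
for i in range(1,n):
    if st[i,4]>6: print(st[i,4],px2w(c,*ce[i],z=.01)[:2].round(3))
E
```

```text
9 [0.71  0.142]
293 [0.645 0.124]
408 [ 0.614 -0.098]
92 [ 0.478 -0.37 ]
406 [ 0.466 -0.103]
46 [ 0.5   -0.304]
12 [ 0.508 -0.401]
144 [0.469 0.389]
80 [0.467 0.301]
11 [ 0.462 -0.276]
12 [ 0.452 -0.309]
421 [0.388 0.09 ]
17 [0.422 0.315]
21 [0.42  0.299]
42 [ 0.229 -0.302]
26 [ 0.222 -0.638]
19 [ 0.214 -0.703]
70 [ 0.172 -0.641]
53 [ 0.107 -0.718]
45 [ 0.131 -0.012]
125 [0.096 0.121]
2944 [ 0.055 -0.168]
```

View pics/fin.png

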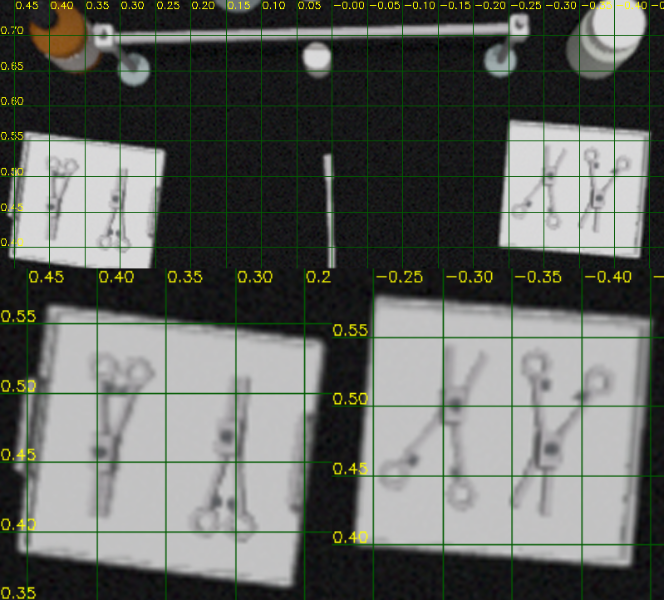

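All four lie flat and apart. The open pair is still open, the shut pair is locked, and the pot, spatula and rod have not moved. I hand in.

```bash
python3 -c "
from workcell import order,status
s=status.read_state();print(s['time'],s['joint_vel'].round(3));print(order.finish_job())"
```

```text
34.275 [ 0.016 -0.016  0.015 -0.001 -0.001 -0.001]
the job is handed in; nothing more can be done
None
```

I sorted all four clamps and handed the job in at 34.3 s of the 72 s allowed. The two shut clamps (A and B) are in the handled tray and the two open ones (C and D) are in the plain tray.

**Final check:** the last top picture shows all four clamps flat, clear of each other, with C and D still open. The rod, pot and spatula stand where they were.

**Handling:** I tilted the gripper about 22° to take C and D from under the rod. I lowered each clamp until it touched the tray floor before releasing; the force then was at most about 12 N.

**What disagreed:**
- **Fingertip height:** the reported tool point lies about 21 mm beyond the real fingertips. The first grasp on B therefore closed in the air just above the block without touching it. I measured the offset with the side camera's depth and corrected for it, and every later grasp held first time.
- **Unexplained picture change:** comparing the top pictures before and after also flagged small changes in front of the trays. Most are the arm, but one patch near (0.23, -0.30) lies close to the turquoise look-alike. The gripper stayed well above that area, so I took it for a moved arm shadow. I did not check it closer.

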